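Take the filter cassette out of the bottle dryer

ROBOT

A 6-joint arm with a two-finger parallel gripper is mounted at the origin on the work surface. World frame = base frame: x ahead of the robot, y to its left, z up, the work surface at z = 0. Lengths are in mm, angles in rad, forces in N, time in s.
With the tool pointing down it reaches from about 350 to 975 mm from the base axis. Payload 7.1 kg.
Tool frame: the origin (TCP) lies on the front face of the gripper's body, between the roots of the fingers; the fingertips stand 80 mm ahead of it and the grasp point (between the pads) lies 61 mm ahead of it (env.tips_ahead is the distance from the TCP to the fingertips, in mm); z points along the fingers, y is the line along which they close (so a half turn about z gives the same grasp; the last joint's range is limited). The gripper opens to 88 mm and grips with 3 to 60 N. Pads are 20 mm wide; open, the fingers measure 115 mm over their backs; the gripper's body (75 mm by 178 mm) begins 61 mm behind the grasp point.
Start: joints at [1.177, 0.423, 1.63, -0, 1.089, -0.019], TCP at [228.772, 581.609, 302.675] pointing down, gripper open.
Joint ranges: [-3, 3], [-0.9, 2.11], [0.09, 2.58], [-1.31, 4.45], [0.11, 2.69], [-2.54, 2.54]. Speed limits (rad/s): [2.39, 2.39, 3.01, 3.14, 3.14, 3.14].

INTERFACE

Orientations are given as a unit quaternion [x, y, z, w].
In Python, from station import env, set_gripper, viewer, workorder gives the robot as it stands. Calls block until the motion is done:
- env.reach(position, orientation): joint-space move of the TCP to a pose.
- env.move_l(position, rot=None, rate=150, f_stop=None): straight line of the TCP; rot=None keeps the orientation; rate is the mean speed in mm/s. With f_stop (N) it stops when the force on the tool has changed by that much, and returns True; else False.
- env.move_joints(angles): joint-space move.
- set_gripper(opening): finger opening in mm; the grip force is fixed at half the most; returns when the fingers have stopped.
- env.hold(seconds).
- env.ik(position, orientation): joint angles nearest the present ones, or None.
- env.read_state(): the state.
- viewer.camera(name): name is "scene" or "top"; returns the picture (420x560x3 uint8, blue, green, red); there is no depth.
- viewer.camera_params(name): a dict with "fx", "fy", "cx", "cy" (pixels), "pose" (4x4, takes a point from camera to world coordinates). Camera axes: x right, y up, looking along -z (the intrinsics and any distortion apply to the point x, -y, -z); pixel columns grow to the right and rows downward; lengths in mm; the calibration is good to about 2 mm. A picture is of the moment at which its call begins. camera_params takes no time and is no camera call.
A pose or a line that the arm cannot do raises env.IKError and nothing moves.
- workorder.sign_off(): hands the job in; it is judged then, once.
The state is a dict: "time_s": time; "qpos": joint angles; "dq": joint speeds; "tau": joint torques, N m; "tool_pos": TCP position; "orientation": TCP orientation; "force": force on the tool from outside, world axes, zero at the start; "wrist_torque": the same for the moment, N m; "width": finger opening in mm; "grip_force": force on a finger pad.
Only numpy, scipy, OpenCV 4.12 (cv2) and the standard library are available. Lean on these libraries where they do the work, as an engineer would, in place of code of your own. Each camera call takes 0.05 s, during which the arm holds its last target. There are 200 camera calls.

TASK

Slide the clear guard cover on the bottle dryer fully open, pinch the filter cassette's two side catches together between the fingers, and lift the cassette straight up out of its pocket. Finish while still holding it by the pinched catches, upright, still, and with its lower end at least 5 cm above the dryer's top; the guard cover stays open and everything else on the counter stays where it is.

Things in the scene. Friction and masses are not known exactly. Their poses are not given: they have to be found in the camera images.
- dryer: Low white appliance (base of a bottle dryer), fixed, 200 mm along its x, 300 mm along its y, flat top 100 mm above the counter. Origin: centre of its underside; z up. The cassette pocket is in the top at x = 0, y = -70 mm; the guard cover slides over the top towards +y. Steel rails 4 mm high run along y at x = +-75 mm; a lip 18 mm high stands at y = -130 mm.
- guard (a joint): Guard cover of clear plastic with grey edges, an arch 155 mm (x) by 100 mm (y), its roof 51 mm above the dryer's top (151 mm above the counter). Value in m: 0 = shut over the cassette, 0.12 = fully open, at its stop, 120 mm towards the dryer's +y. Moves with about 2 N of friction, stays where it is left.
- guard_rib (a point): Centre of the grey upright grip rib on the guard cover's roof, 166 mm above the counter. The rib is 14 mm thick along the dryer's y (the sliding direction), 60 mm long along the dryer's x and stands 27 mm above the roof. Axes as the dryer's.
- cassette_grip (a point): Midway between the filter cassette's two grey catch paddles, 25 mm above the dryer's top when seated. Axes as the dryer's. Paddles stand on its -x and +x sides, 26 mm wide (y), 4 mm thick, from 2 to 42 mm above the dryer's top; outer faces 60 mm apart free, 46 mm pinched. White cap between them 36 (x) by 56 (y) mm, 26 mm high. About 0.23 kg.
- cassette_foot (a point): Centre of the cassette's lower end, 85 mm below cassette_grip; seated, it is 60 mm down in the pocket.
- catch_front (a joint): Catch on the cassette's -x side: value in m, 0 = sprung out, its hook under the edge of the dryer's top so that the cassette cannot be lifted; 0.007 = pressed fully in; free of the edge beyond 0.004. Spring about 2 N at the start, 4 N fully in.
- catch_back (a joint): Catch on the cassette's +x side, values as for catch_front.
- cup: Bystander: tempered glass cup, 72 mm across, 90 mm high, beside the dryer. Origin under its centre.
- baby_bottle: Bystander: feeding bottle, 58 mm across, 150 mm high, behind the dryer. Origin under its centre.
- formula: Bystander: closed white formula container, 100 mm across, 150 mm high. Origin under its centre.
- sugar_pot: Bystander: ceramic sugar pot with lid, 90 mm across, 93 mm high. Origin under its centre.
- bowl: Bystander: small ceramic bowl, 110 mm across, 45 mm high, behind the dryer. Origin under its centre.
- tray: Bystander: bamboo tray 240 by 160 mm, 35 mm high, with two feeding spoons in it. Origin under its centre.
- spoon_a: Bystander: plastic feeding spoon, 140 mm long, in the tray.
- spoon_b: Bystander: plastic feeding spoon, 140 mm long, in the tray.

How it is judged (in metres and radians):
On the way, in this order (a step that is already met when the one before it is completed fails the run):
1. the guard cover is slid fully open (value of joint guard above 0.108 m), for 0.2 s.
2. both catches are pinched in by the fingers while the cassette still sits in its pocket (value of joint each of catch_front, catch_back above 0.0045 m and contact force between the fingers and catch_front above 1 N and contact force between the fingers and catch_back above 1 N and z of cassette_foot in the frame of dryer below 0.05 m), for 0.05 s.
3. the cassette is lifted free, its lower end above the dryer's top (z of cassette_foot in the frame of dryer above 0.11 m), for 0.1 s.
At the end, for the whole second after the job is handed in: The cassette hangs from the fingers by both catches, each pressed in over 4.5 mm with over 1 N; its lower end is over 40 mm above the dryer's top; it touches no part of the dryer, leans under 0.3 rad, moves under 0.03 m/s; the guard cover is still open over 100 of its 120 mm (z of cassette_foot in the frame of dryer above 0.14 m and value of joint each of catch_front, catch_back above 0.0045 m and contact force between the fingers and catch_front above 1 N and contact force between the fingers and catch_back above 1 N and contact force between cassette and dryer below 0.1 N and angle between cassette_grip's own z axis and vertical below 0.3 rad and linear speed of cassette below 0.03 m/s and value of joint guard above 0.1 m); the arm keeps its last pose, push and grip.
It fails at once if another thing on the counter is shifted more than 20 mm or tipped (distance of any of cup, baby_bottle, formula, sugar_pot, bowl, tray, spoon_a, spoon_b from where it was at the start of the episode above 0.02 m or angle between any of cup, baby_bottle, formula, sugar_pot's own z axis and vertical above 0.4 rad).
It also fails if it takes over 48 s, if anything falls off the work surface, if the arm or the gripper's body presses on something with over 40 N, if the wrist force passes 120 N, or if a joint passes its speed limit or range.

## Working session

There is one attempt and no reset: what is moved stays moved. The work goes in short steps, each a Python script; the robot and the scene stay as the last script left them, time stands still between calls to the robot, and variables do not carry over. Pictures are saved under pics/ and viewed, at most 10 in all, crops included, and the job is handed in when it is done.

```bash
ls; mkdir -p pics
python3 - <<'E'
from station import env, viewer
import cv2, numpy as np
for n in("scene","top"):
    im=viewer.camera(n); cv2.imwrite(f"pics/{n}0.png",im)
    p=viewer.camera_params(n); print(n,{k:(np.round(v,3).tolist() if k=="pose" else v) for k,v in p.items()})
print(env.read_state()["orientation"],env.tips_ahead)
E
```

```text
pics
scene {'fx': 458.07279048297, 'fy': 458.07279048297, 'cx': 277.0718541770498, 'cy': 213.01041021987723, 'pose': [[0.822, -0.463, 0.333, 1041.734], [0.57, 0.673, -0.471, -575.523], [-0.006, 0.577, 0.817, 1267.408], [0.0, 0.0, 0.0, 1.0]]}
top {'fx': 437.7760334068841, 'fy': 437.7760334068841, 'cx': 283.7357429984533, 'cy': 212.0120802277793, 'pose': [[0.026, 0.995, -0.099, 477.832], [-1.0, 0.027, 0.009, 56.86], [0.011, 0.099, 0.995, 1288.537], [0.0, 0.0, 0.0, 1.0]]}
[ 1.86294598e-01  9.82493694e-01 -6.69935082e-04 -1.22723580e-04] 80.0
```

View pics/top0.png

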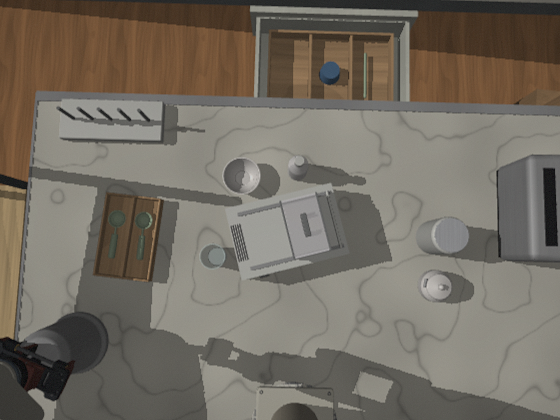

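View pics/scene0.png

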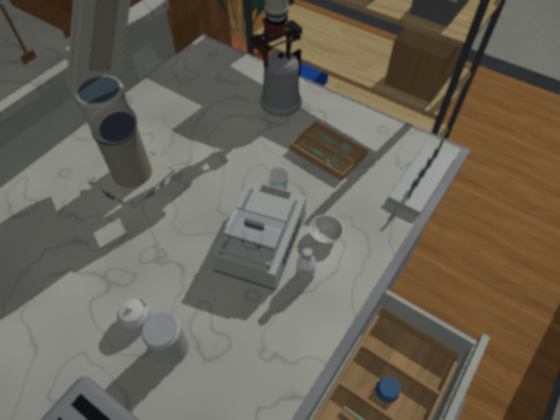

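Top view: the dryer is centred near (288,232). The guard is shut on the right half, with its rib near (306,224), so dryer +y points left in the image. The bottle is at (298,167), the bowl at (241,177) and the cup at (213,257). I'll enlarge both views to pick out the details.

Run:
```python
import cv2
a=cv2.imread("pics/top0.png")[170:290,215:365]; b=cv2.imread("pics/scene0.png")[170:290,205:325]
f=lambda i,s:cv2.convertScaleAbs(cv2.resize(i,None,fx=s,fy=s,interpolation=cv2.INTER_CUBIC),alpha=1.3)
cv2.imwrite("pics/topc.png",f(a,5)); cv2.imwrite("pics/scc.png",f(b,5))
```

```text
(no output)
```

View pics/topc.png

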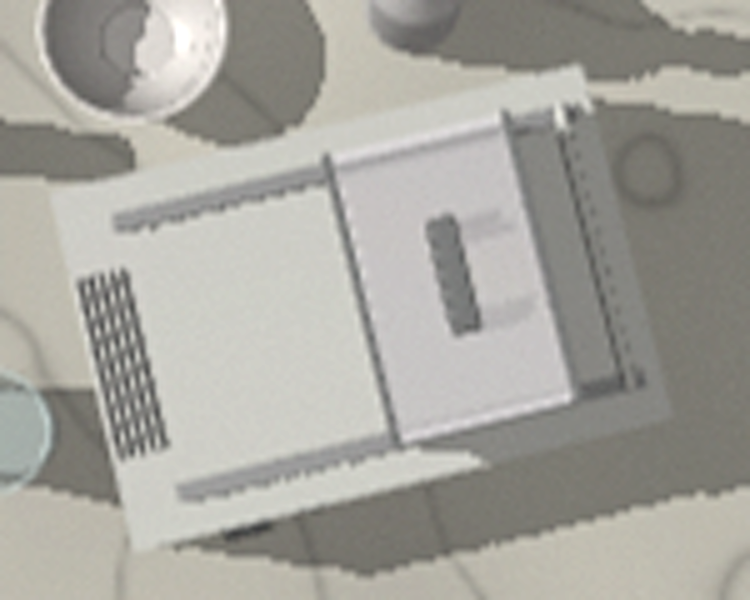

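View pics/scc.png

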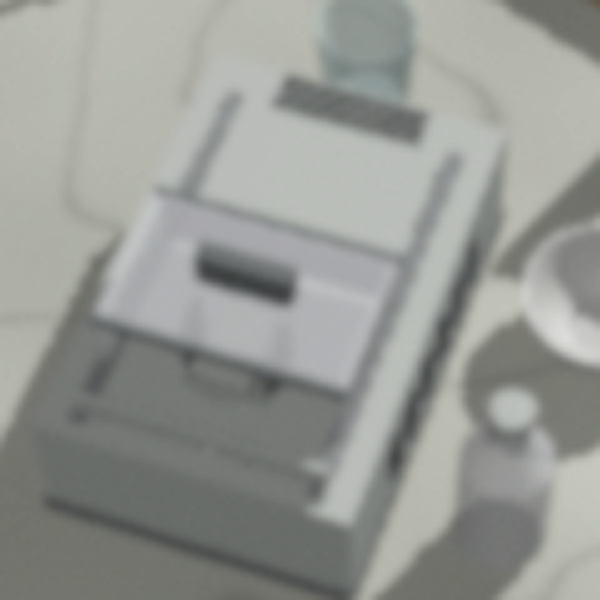

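The top crop shows the dryer's top-face corners at crop (52,188), (133,550), (670,415) and (583,66), and the rib top centred at (453,275). The scene crop shows the rib at about (247,272).

```bash
cat > h.py <<'E'
import numpy as np, cv2
from scipy.spatial.transform import Rotation as R
from station import env, set_gripper, viewer, workorder
def ray(n,px):
    p=viewer.camera_params(n);P=np.array(p["pose"])
    d=P[:3,:3]@[(px[0]-p["cx"])/p["fx"],-(px[1]-p["cy"])/p["fy"],-1]
    return P[:3,3],d
def onz(n,px,z):
    o,d=ray(n,px);return o+d*(z-o[2])/d[2]
def crop(px,o,s=5): return (np.array(px)+.5)/s-.5+o
def quat(yd):  # tool down, tool y along yd (world xy)
    y=np.array([yd[0],yd[1],0.])/np.hypot(*yd[:2]);z=np.array([0,0,-1.])
    return R.from_matrix(np.c_[np.cross(y,z),y,z]).as_quat()
E
python3 - <<'E'
from h import *
T=(215,170)
c=[onz("top",crop(p,T),100) for p in [(52,188),(133,550),(670,415),(583,66)]]
c=np.array(c);print(c.round(1)); print("sides",[np.linalg.norm(c[i]-c[(i+1)%4]).round(1) for i in range(4)])
ctr=c.mean(0);yv=(c[0]+c[1]-c[2]-c[3])[:2];yv/=np.linalg.norm(yv);xv=np.array([yv[1],-yv[0]])
print("ctr",ctr,"yaw",np.arctan2(-xv[1]*-1,xv[0]),"x",xv,"y",yv)
rib=onz("top",crop((453,275),T),178);print("rib top",rib)
d=(rib-ctr)[:2];print("rib in dryer",d@xv,d@yv)
print("rib scene z178",onz("scene",crop((246,262),(205,170)),178))
for v in(yv,-yv,xv,-xv):
    print(env.ik([*rib[:2],330],quat(v)))
E
```

```text
[[ 604.9  206.8  100. ]
 [ 410.7  155.8  100. ]
 [ 490.4 -132.1  100. ]
 [ 680.3  -82.1  100. ]]
sides [np.float64(200.8), np.float64(298.7), np.float64(196.4), np.float64(298.6)]
ctr [546.54313413  37.09916669 100.        ] yaw 0.2626204906627664 x [0.96571298 0.25961208] y [-0.25961208  0.96571298]
rib top [557.58114741  -8.38126198 178.        ]
rib in dryer -1.1477160480200193 -46.78664207423878
rib scene z178 [560.74685016 -10.80137928 178.        ]
[-3.63717282e-02  2.92954630e-01  1.75583006e+00 -4.44089210e-16
  1.09280796e+00 -1.86978855e+00]
[-3.63717282e-02  2.92954630e-01  1.75583006e+00 -4.44089210e-16
  1.09280796e+00  1.27180411e+00]
[-3.63717282e-02  2.92954630e-01  1.75583006e+00 -4.44089210e-16
  1.09280796e+00 -2.98992219e-01]
None
```

Run:
```python
from h import *
yv=np.array([-.25961,.96571]); q=quat(-yv); r=np.array([558.5,-9])
env.reach([*r,320],q); print(env.read_state()["time_s"])
print("touch",env.move_l([*r,239],rate=120,f_stop=10))
set_gripper(0); s=env.read_state();print(s["time_s"],s["width"],s["force"],s["tool_pos"])
cv2.imwrite("pics/g.png",viewer.camera("scene"))
if 10<s["width"]<20:
    e=r+yv*124
    print("stop",env.move_l([*e,239],rate=60,f_stop=15)); s=env.read_state()
    print(s["time_s"],s["width"],s["force"],s["tool_pos"],(s["tool_pos"][:2]-r)@yv)
```

```text
2.5083
touch False
4.4583 13.560239542376877 [ 0.17925929 -0.871901   -1.36107708] [558.52771799  -9.10014338 238.9820003 ]
stop True
5.975 13.749450312966637 [ 0.58112672 -5.06961878  2.89383433] [532.90832201  84.54976649 238.94453322] 96.98580052400767
```

Run:
```python
from h import *
yv=np.array([-.25961,.96571]); r=np.array([558.5,-9])
print("stop",env.move_l([*(r+yv*124),239],rate=30,f_stop=25)); s=env.read_state()
print(s["time_s"],s["width"],s["force"],s["tool_pos"],(s["tool_pos"][:2]-r)@yv)
cv2.imwrite("pics/t1.png",viewer.camera("top"))
```

```text
stop True
6.3333 13.94733835374976 [ 0.81587381 -3.84187228  2.65773255] [532.82382711  84.98911306 238.92493142] 97.4320176203501
```

Run:
```python
from h import *
set_gripper(40); s=env.read_state(); p=s["tool_pos"]
env.move_l([p[0],p[1],300]); 
yv=np.array([-.25961,.96571]); q=np.array(p[:2])-yv*230
env.move_l([*q,300],rate=250)
f=lambda i:cv2.convertScaleAbs(cv2.resize(i,None,fx=4,fy=4,interpolation=cv2.INTER_CUBIC),alpha=1.3)
a=viewer.camera("top");b=viewer.camera("scene");cv2.imwrite("pics/t2.png",a);cv2.imwrite("pics/s2.png",b)
cv2.imwrite("pics/c2.png",np.hstack([f(a[170:290,222:352])[:, :400],f(b[170:290,210:310])]))
print(env.read_state()["time_s"])
```

```text
8.7167
```

View pics/c2.png

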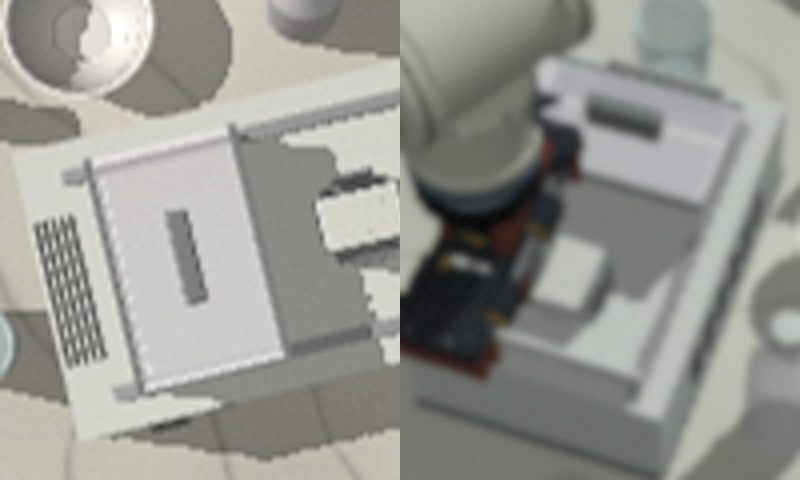

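The guard has moved well over and the cassette is exposed. A short piece of rail still shows beyond the guard, so I'll work out the actual guard travel from its roof edges.

Run:
```python
from h import *
yv=np.array([-.25961,.96571]);xv=np.array([yv[1],-yv[0]]);c=np.array([546.5,37.1])
D=lambda p:np.round([(p[:2]-c)@xv,(p[:2]-c)@yv],1)
for n,px in dict(L0=(326,156),L1=(398,443),R0=(503,112),R1=(578,400)).items(): print("before",n,D(onz("top",crop(px,(215,170)),151)))
for n,px in dict(L0=(92,162),L1=(145,389),R0=(235,128),R1=(288,354)).items(): print("after",n,D(onz("top",crop(px,(222,170),4),151)))
print("rib after",D(onz("top",crop((187,257),(222,170),4),178)))
# cap visible part & dryer corners now
for px in [(14,150),(80,440)]: print("corner",D(onz("top",crop(px,(222,170),4),100)))
print("rail end",D(onz("top",crop((64,178),(222,170),4),104)))
```

```text
before L0 [76.5  0.9]
before L1 [-77.5  -0.3]
before R0 [ 77.5 -94.9]
before R1 [-77.9 -96.4]
after L0 [74.1 95.9]
after L1 [-77.1  96. ]
after R0 [74.1 -0. ]
after R1 [-77.    1.1]
rib after [-2.2 49.7]
corner [100.6 148.4]
corner [-100.7  148.8]
rail end [ 73.5 119.3]
```

Centre travel was 96 mm, ending with the guard's centre at y≈+49 in the dryer frame. That matches the fully open position (-70+120=+50), and the stop was hard, so the guard must have started about 20 mm open. Next I'll move aside for a clear view of the cassette.

Run:
```python
from h import *
yv=np.array([-.25961,.96571]);xv=np.array([yv[1],-yv[0]]);c=np.array([546.5,37.1])
g=c-70*yv; print("grip",g)
env.reach([400,-250,330],quat(xv)); set_gripper(88)
a=viewer.camera("top");b=viewer.camera("scene")
f=lambda i:cv2.convertScaleAbs(cv2.resize(i,None,fx=5,fy=5,interpolation=cv2.INTER_CUBIC),alpha=1.2)
cv2.imwrite("pics/c3.png",np.hstack([f(a[185:265,275:355]),f(b[190:270,220:300])]))
print(env.read_state()["time_s"])
```

```text
grip [564.6727 -30.4997]
11.3667
```

View pics/c3.png

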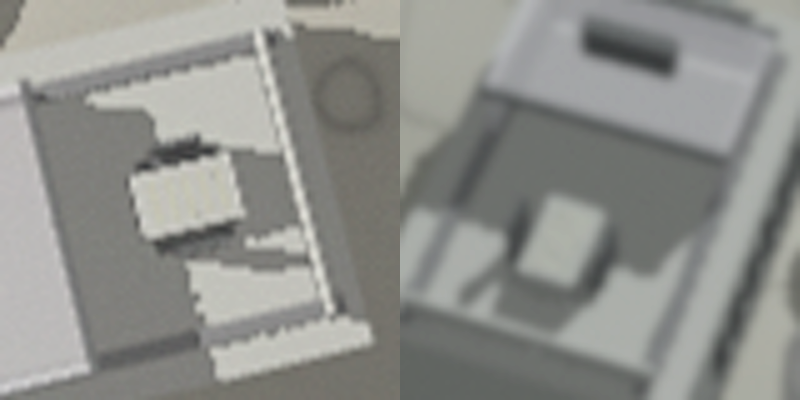

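The cap top corners are at crop (130,178), (153,242), (243,215) and (229,152), with a dark paddle along each side. I'll check this against the expected position, then approach and pinch.

Run:
```python
from h import *
yv=np.array([-.25961,.96571]);xv=np.array([yv[1],-yv[0]]);c=np.array([546.5,37.1])
k=np.array([onz("top",crop(p,(275,185)),126) for p in [(130,178),(153,242),(243,215),(229,152)]])
m=k.mean(0)[:2];print("cap",m,"dryer",(m-c)@xv,(m-c)@yv,[np.linalg.norm(k[i]-k[(i+1)%4]).round(1) for i in range(4)])
d=k[0]+k[1]-k[2]-k[3];print("yaw",np.arctan2(-d[0],d[1]))
s=onz("scene",crop((567-400,238),(220,190)),126);print("scene",s,(s[:2]-c)@xv,(s[:2]-c)@yv)
ribw=(525,0)
g=(m+c-70*yv)/2
if np.linalg.norm(m-(c-70*yv))<8:
    q=quat(xv); print("go",g)
    env.reach([*g,290],q)
    print("touch",env.move_l([*g,191],rate=80,f_stop=8))
    st=env.read_state();print(st["time_s"],st["force"],st["tool_pos"])
    if st["tool_pos"][2]<194:
        set_gripper(46-6); env.hold(.3)
        st=env.read_state();print(st["time_s"],st["force"],st["width"],st["grip_force"])
```

```text
cap [563.58864201 -30.46302583] dryer -1.0373646611747156 -69.68267202650992 [np.float64(36.2), np.float64(50.1), np.float64(34.4), np.float64(54.7)]
yaw 0.2999322391895668
scene [567.94239328 -28.64837616 126.        ] 3.6381976785814762 -69.06052406166938
go [564.130671   -30.48136292]
touch False
13.8333 [-0.54054572  0.31151744 -0.64284255] [564.42960037 -30.50366199 191.49768527]
14.8667 [-1.10396737  0.74726353  5.92231838] 45.048664570288146 30.012338161468506
```

Width is 45 mm at 30 N, so both catches are pressed in. Next, the lift.

Run:
```python
from h import *
p=env.read_state()["tool_pos"]
print(env.move_l([p[0],p[1],p[2]+25],rate=40,f_stop=25)); s=env.read_state();print(s["force"],s["width"])
if s["tool_pos"][2]>p[2]+22:
    print(env.move_l([p[0],p[1],p[2]+135],rate=60,f_stop=25)); env.hold(.7)
    s=env.read_state();print(s["time_s"],s["force"],s["width"],s["grip_force"],s["tool_pos"],np.abs(s["dq"]).max())
a=viewer.camera("top")[150:300,210:370];b=viewer.camera("scene")[120:270,200:320]
f=lambda i:cv2.convertScaleAbs(cv2.resize(i,None,fx=2.8,fy=2.8,interpolation=cv2.INTER_CUBIC),alpha=1.2)
cv2.imwrite("pics/c4.png",np.hstack([f(a),f(b)]))
```

```text
False
[ 0.37046982 -0.06334725 -1.8708475 ] 44.67904057814006
False
18.3333 [ 0.6879482   0.40976774 -2.01868417] 44.672139810741854 29.978946447372437 [564.34908152 -30.4719768  326.38253096] 0.001955970219226684
```

View pics/c4.png

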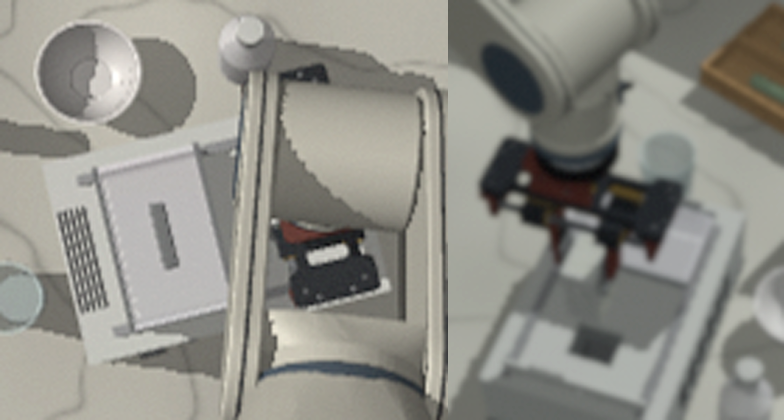

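The scene view shows the cassette between the fingers and the empty pocket below at (597,343). The top view shows the guard still open. The measured load of about 2 N fits a 0.23 kg cassette, and the lift was 135 mm.

```bash
python3 -c "
from station import workorder; print(workorder.sign_off())"
```

```text
the job is handed in; nothing more can be done
None
```

I handed the job in after about 18 s of robot time, with the guard open at its stop and the cassette held still by its pinched catches, its lower end about 75 mm above the dryer's top; no verdict was returned.

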